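Hold the long glass cell in the photometer's light path

ROBOT

A 7-joint arm with a two-finger parallel gripper is mounted at the origin on a cart in front of the work surface, level with it; the furniture and walls round the work are solid. World frame = base frame: x ahead of the robot, y to its left, z up, the work surface at z = 0. Lengths are in m, angles in rad, forces in N, time in s.
With the tool pointing down it reaches from about 0.425 to 0.925 m from the base axis. Payload 6.8 kg.
Tool frame: the origin (TCP) lies at the very end of the fingers, on their centre line; the grasp point (between the pads) lies 19 mm behind it; z points along the fingers, y is the line along which they close (so a half turn about z gives the same grasp; the last joint's range is limited). The gripper opens to 85 mm and grips with 20 to 120 N. Pads are 22 mm wide; open, the fingers measure 114 mm over their backs; the gripper's body (76 mm by 85 mm) begins 54 mm behind the grasp point. The pads swing forward as they close: fully open they stand 13 mm farther back than shut.
Start: joints at [0.993, 0.477, 0.022, 1.555, -0.011, 1.109, -0.083], TCP at [0.306, -0.602, 0.231] pointing down, gripper open.
Joint ranges: [-2.96, 2.96], [-0.34, 2.1], [-1.41, 1.46], [0.24, 2.44], [-1.37, 4.51], [0.17, 1.92], [-2.96, 2.96]. Speed limits (rad/s): [2.39, 2.39, 3.14, 3.14, 3.14, 3.14, 3.14].

INTERFACE

Orientations are given as a unit quaternion [w, x, y, z].
In Python, from station import bot gives the robot as it stands. The module is installed in compiled form; this text tells all that it offers.
- The arm moves only by the shell command python3 -m jog 'ROWS' [OPENING] [FORCE]. ROWS is JSON, a list of rows, each a list of 4 numbers: the shift along the tool's x, y, z in cm, then the turn about the tool's z in rad. In form: [[x, y, z, spin], ...]. A call has 1 to 20 rows; each row is the pose to reach, as a shift and turn from the pose commanded when the call began, along the tool's axes at that moment; what a row does not reach only later rows make up. A row lasts 1/12 s, in which the tool goes at most 41.7 mm and 7.16 degrees, less where a joint would pass 70% of its speed; a pose out of reach is approached as far as the arm can. A call with a gripper value outside its range is refused whole. OPENING is the closure, from -1 (fully open) to 1 (shut), set as the call begins (- or left out, the last holds). The fingers move at their own pace and stop on an object; FORCE is the grip in N (left out, the last holds). Time passes only in rows, so rows that repeat a pose let the fingers close. It gives the time, the measured TCP pose, the force, the opening and the grip force at its end, in the units of the state.
- bot.get_obs(): the state, without advancing time (a new reading comes with each control period).
- bot.read_camera(name): name is "side" or "top" or "wrist"; returns a dict with "pixels" (384x512x3 uint8, red, green, blue), "depth" (384x512 float32, m along the optical axis (not along the pixel's ray), 0 where there is no reading), "fovy" (degrees; the focal length in pixels is half the picture's height over the tangent of half this angle, whatever the lens; pixels are square), "cx", "cy" (the principal point, pixels), "pose" (4x4, takes a point from camera to world coordinates). Camera axes: x right, y down, z forward; pixel columns grow to the right and rows downward; lengths in m; the calibration is good to about 2 mm. The wrist camera is an equidistant fisheye: a pixel r from the principal point sees the ray r / f radians off the axis. A picture is of the moment at which its call begins.
- bot.hand_in(): hands the job in; it is judged then, once.
The state is a dict: "t": time; "q": joint angles; "joint_vel": joint speeds; "joint_torque": joint torques, N m; "eef_pos": TCP position; "tool_rot": TCP orientation; "contact_force": force on the tool from outside, world axes, zero at the start; "torque": the same for the moment, N m; "gripper_width": opening from 0.0 (shut) to 1.0 (fully open); "grasp_force": force on a finger pad.
Only numpy, scipy, OpenCV 4.12 (cv2) and the standard library are available. Lean on these libraries where they do the work, as an engineer would, in place of code of your own. Each camera call takes 0.05 s, during which the arm holds its last target. There are 200 camera calls.

TASK

Take the longest of the three glass cells out of the rack, gripping it by its two frosted faces only and never touching its clear windows. Carry it upright, as if it were full, to the bench photometer and hold it there in the open gap, midway between the two lens barrels and square to the beam, so that the beam passes through the middle of its clear windows. The program finishes while still holding the cell steady in the air in the light path; do not touch the photometer, and leave the other two cells standing in the rack.

Things in the scene. Friction and masses are not known exactly. Their poses are not given: they have to be found in the camera images.
- cell_long: The longest of three alike, open-topped rectangular glass cells: 60 mm tall, 24 mm across x, 40 mm along y; origin at the centre of its underside, z up. The two faces across x are frosted (whitish, opaque), the two across y are clear windows. About 70 g; it stands upright in one of the rack's slots
- cell_long_windows: The two clear windows of the longest cell (part of it), at the ends of its y axis, outer surfaces 20 mm from the middle; 18 mm wide in x, between the 3 mm thick frosted walls, and standing 1 mm proud of those walls' edges. Same origin and axes as the cell. Not to be touched
- cell_long_mid (a point): The middle of the longest cell and of its windows, 30 mm above its underside
- cell_medium: The middle one of three alike, open-topped rectangular glass cells: 60 mm tall, 24 mm across x, 30 mm along y; origin at the centre of its underside, z up. The two faces across x are frosted (whitish, opaque), the two across y are clear windows. To be left alone
- cell_short: The shortest of three alike, open-topped rectangular glass cells: 60 mm tall, 24 mm across x, 20 mm along y; origin at the centre of its underside, z up. The two faces across x are frosted (whitish, opaque), the two across y are clear windows. To be left alone
- cell_rack: Grey rack block, fixed, 52 mm (x) by 190 mm (y) by 22 mm tall; origin at the centre of its underside. Three equal slots in a row along y, 58 mm apart, each 28 by 44 mm, 14 mm deep (floors 8 mm above the worktop). Any cell may stand in any slot, its axes along those of the rack
- photometer: White bench photometer, fixed: lamp housing on its +y side, narrower detector housing on -y, both 113 mm tall and at most 80 mm wide in x, on a 100 (x) by 285 (y) mm base plate, top 18 mm up. Between them an open gap, free above, in front and behind. Origin on the worktop under the middle of the gap, z up; the beam runs along y, 85 mm up
- beam_mid (a point): The point on the beam midway between the two lens barrels, 85 mm above the worktop. The barrels (38 mm diameter) stick out of the housings and face each other along y, 100 mm apart; below, two 10 mm rods span the gap, tops 39 mm up
Not all that is in view belongs to the job. Leave any blue look-alike of the cell_long alone.

How it is judged:
By the outcome, as a careful person would: the job done as asked, in the order asked, and still so for the second after the job is handed in, while the arm keeps its last pose, push and grip.
It also fails if it takes over 48 s, if anything falls off the work surface, if the arm or the gripper's body presses on something with over 40 N, if the wrist force passes 120 N, or if a joint passes its speed limit or range.

## Working session

There is one attempt and no reset: what is moved stays moved. The work goes in short steps, Python scripts to look and compute and a shell command to move; the robot and the scene stay as the last step left them, time stands still between calls to the robot, and variables do not carry over. Pictures are saved under pics/ and viewed, at most 10 in all, crops included, and the job is handed in when it is done.

```bash
mkdir -p pics; cat > h.py <<'E'
import numpy as np, cv2
from station import bot
def cam(n):
    c=bot.read_camera(n); c['f']=192/np.tan(np.radians(c['fovy'])/2); return c
def ray(c,u,v):
    x,y=(u-c['cx'])/c['f'],(v-c['cy'])/c['f']
    d=c['pose'][:3,:3]@np.array([x,y,1.]); return c['pose'][:3,3],d
def plane(c,u,v,z):
    o,d=ray(c,u,v); return o+d*(z-o[2])/d[2]
def cloud(c):
    v,u=np.mgrid[:384,:512]; z=c['depth']
    p=np.stack([(u-c['cx'])/c['f']*z,(v-c['cy'])/c['f']*z,z],-1)
    return p@c['pose'][:3,:3].T+c['pose'][:3,3]
E
python3 - <<'E'
from h import *
import pickle
for n in ['top','side']:
    c=cam(n); pickle.dump(c,open(n+'.pkl','wb'))
    print(n,c['f'],c['cx'],c['cy'],c['pose'].round(3).tolist())
    cv2.imwrite(f'pics/{n}0.png',cv2.resize(c['pixels'][:,:,::-1],(768,576),interpolation=cv2.INTER_CUBIC))
o=bot.get_obs();print(o['t'],o['eef_pos'],o['tool_rot'],o['contact_force'])
E
```

```text
top 406.8629315107263 256.93864653004186 187.76296424599295 [[0.017, -0.996, 0.087, 0.458], [-0.999, -0.019, -0.028, 0.008], [0.03, -0.086, -0.996, 1.041], [0.0, 0.0, 0.0, 1.0]]
side 394.2283778845406 258.7432222021907 195.35023691076077 [[-0.807, -0.241, 0.539, 0.017], [-0.591, 0.335, -0.734, 0.738], [-0.004, -0.911, -0.413, 0.5], [0.0, 0.0, 0.0, 1.0]]
0.1 [ 0.30534908 -0.60140318  0.23041904] [-7.81486988e-04  9.72537833e-01  2.32743421e-01 -2.28863622e-04] [ 0.29240856  0.45541263 -0.50243958]
```

View pics/top0.png

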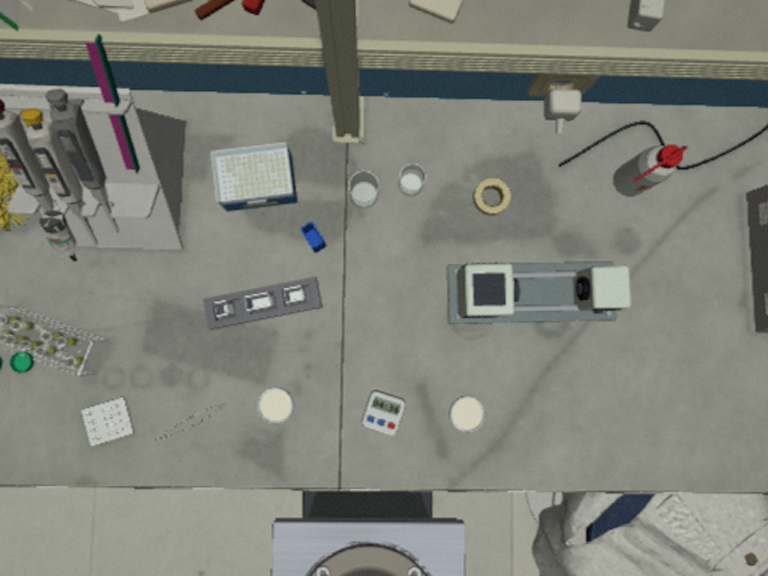

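View pics/side0.png

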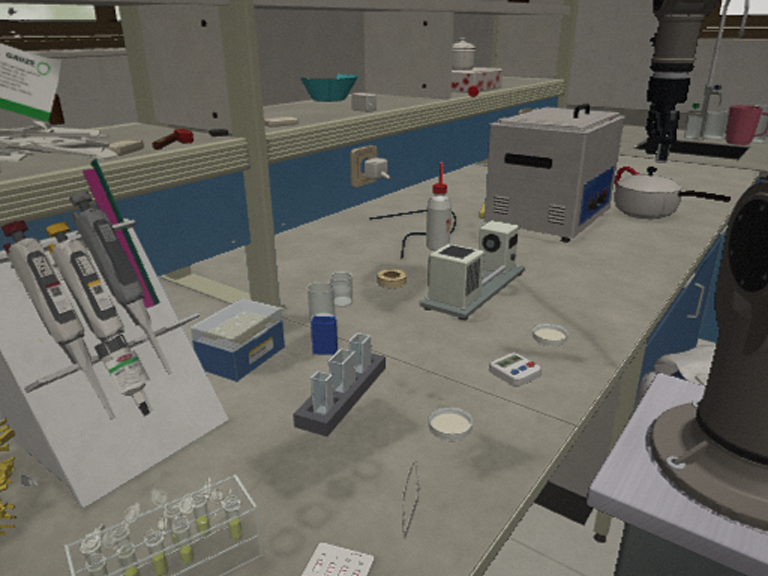

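The top view shows the rack centred at (262,303) with cells at (223,309), (259,300) and (294,294). A blue look-alike is at (313,237). The photometer spans (448–630, 262–324), with the lamp on the left (+y). The middle cell, (259,300), looks longest, so I'll confirm that in a crop and measure.

```bash
python3 - <<'E'
from h import *
import pickle
t=pickle.load(open('top.pkl','rb')); s=pickle.load(open('side.pkl','rb'))
a=cv2.resize(t['pixels'][180:225,130:220,::-1],(800,400),interpolation=cv2.INTER_CUBIC)
b=cv2.resize(s['pixels'][215:290,190:265,::-1],(200*1,200),interpolation=cv2.INTER_CUBIC)
c=cv2.resize(t['pixels'][170:218,290:425,::-1],(562,200),interpolation=cv2.INTER_CUBIC)
out=np.zeros((600,800,3),np.uint8); out[:400]=a; out[400:,:200]=b; out[400:,210:772]=c
cv2.imwrite('pics/crop1.png',out)
P=cloud(t); 
# rack
R=P[175:225,130:220]; m=(R[...,2]>.014)&(R[...,2]<.03)
img=t['pixels'][175:225,130:220].astype(int); print('rack n',m.sum(),np.median(R[m],0))
box=cv2.minAreaRect((R[m][:,:2]*1000).astype(np.float32)); print('rack rect',box)
m2=(R[...,2]>.045); print('cells top', m2.sum(), R[m2][:,2].max() if m2.any() else 0)
n,l,st,ce=cv2.connectedComponentsWithStats(m2.astype(np.uint8))
for i in range(1,n):
  if st[i,4]>8: print(cv2.minAreaRect((R[l==i][:,:2]*1000).astype(np.float32)), np.median(R[l==i][:,2]))
# photometer
Q=P[165:225,285:430]
for lo,hi,nm in [(.012,.025,'base'),(.10,.125,'hous'),(.03,.045,'rods')]:
  m=((Q[...,2]>lo)&(Q[...,2]<hi)).astype(np.uint8)
  n,l,st,ce=cv2.connectedComponentsWithStats(m)
  for i in range(1,n):
    if st[i,4]>60: print(nm,st[i],cv2.minAreaRect((Q[l==i][:,:2]*1000).astype(np.float32)), np.median(Q[l==i][:,2]))
  if nm=='base': print('base all',cv2.minAreaRect((Q[m>0][:,:2]*1000).astype(np.float32)))
E
```

```text
rack n 1078 [0.50789149 0.18273318 0.0225512 ]
rack rect ((509.1511535644531, 185.43646240234375), (52.38780975341797, 190.57150268554688), 12.341160774230957)
cells top 276 1.0411075011656283
((500.54345703125, 72.77941131591797), (151.24392700195312, 33.35894012451172), 69.2337417602539) 0.06774477024990422
((494.5779724121094, 105.1828384399414), (204.6378631591797, 35.014434814453125), 79.15705108642578) 0.06644978254344824
((484.8495178222656, 130.58084106445312), (249.59368896484375, 26.027753829956055), 83.66056823730469) 0.06531454582256024
base [ 56   9  68   7 340] ((579.810302734375, -320.6329040527344), (15.70925521850586, 173.51174926757812), 2.37453556060791) 0.018580923119897452
base [ 13  11 112  40 853] ((534.1952514648438, -266.3001403808594), (99.36100006103516, 282.9631042480469), 1.8767038583755493) 0.018403471226845047
base [ 57  20  41  19 672] ((536.4220581054688, -287.40447998046875), (46.2715950012207, 102.76150512695312), 1.0945451259613037) 0.01846571121948737
base all ((535.4542236328125, -266.88165283203125), (100.37396240234375, 284.3962097167969), 2.2497103214263916)
hous [  24   10   37   36 1181] ((531.9182739257812, -181.2724151611328), (81.77660369873047, 85.79037475585938), 0.9527859687805176) 0.11401438152733545
hous [103  12  32  29 800] ((538.3480224609375, -360.07452392578125), (65.27511596679688, 72.57669067382812), 1.8348337411880493) 0.11309834838406063
rods [ 57  15  45  28 369] ((536.014404296875, -285.8641662597656), (65.9427490234375, 107.83683776855469), 2.2994606494903564) 0.038450982773587716
```

View pics/crop1.png

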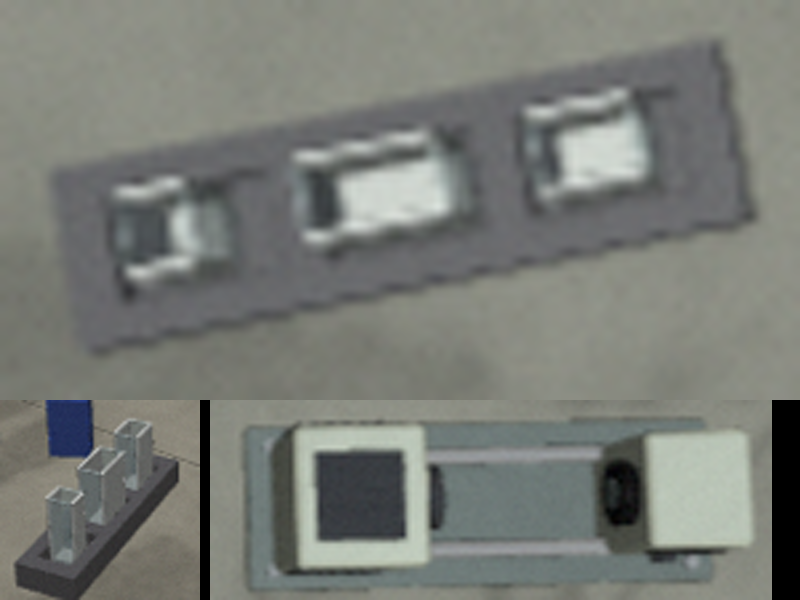

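Frosted wall lengths in the crop come to about 70, 135 and 105 px from left to right, or roughly 19, 37 and 29 mm. The middle cell (top view 259,300; side view ~343,370) is therefore cell_long. It isn't blue, and its whitish walls run along the rack. Next I'll measure it and the photometer gap precisely.

```bash
python3 - <<'E'
from h import *
import pickle
t=pickle.load(open('top.pkl','rb')); s=pickle.load(open('side.pkl','rb'))
a=np.radians(12.34); ex=np.array([np.cos(a),np.sin(a)]); ey=np.array([-np.sin(a),np.cos(a)]); o=np.array([.509,.1854])
for n,c in (('t',t),('s',s)):
  P=cloud(c).reshape(-1,3); L=np.stack([(P[:,:2]-o)@ex,(P[:,:2]-o)@ey,P[:,2]],1)*1000
  m=(abs(L[:,0])<40)&(abs(L[:,1])<110)&(L[:,2]>-5)
  r=m&(L[:,2]>18)&(L[:,2]<25); print(n,'racktop',r.sum(),np.percentile(L[r],[1,50,99],axis=0).round(1).tolist())
  for y0 in (-58,0,58):
    k=m&(abs(L[:,1]-y0)<27)&(L[:,2]>60)&(L[:,2]<74); print(y0,k.sum(),np.percentile(L[k],[2,50,98],axis=0).round(1).tolist() if k.any() else '')
  b=np.radians(2.06); fx=np.array([np.cos(b),np.sin(b)]); fy=np.array([-np.sin(b),np.cos(b)]); p0=np.array([.535,-.27])
  L=np.stack([(P[:,:2]-p0)@fx,(P[:,:2]-p0)@fy,P[:,2]],1)*1000
  m=(abs(L[:,0])<55)&(abs(L[:,1])<160)
  k=m&(L[:,2]>108)&(L[:,2]<118)
  for nm,g in (('lampTop',k&(L[:,1]>0)),('detTop',k&(L[:,1]<0))): print(n,nm,g.sum(),np.percentile(L[g],[1,50,99],axis=0).round(1).tolist() if g.any() else '')
  k=m&(L[:,2]>64)&(L[:,2]<106)&(abs(L[:,0])<22)
  print('ybar hist',[(int(e),int(h)) for h,e in zip(*np.histogram(L[k][:,1],np.arange(-110,80,4))) if h])
  for nm,g in (('barL',k&(L[:,1]>0)&(L[:,1]<70)),('barD',k&(L[:,1]<-20)&(L[:,1]>-90))): print(nm,g.sum(),np.percentile(L[g],[2,50,98],axis=0).round(1).tolist() if g.any() else '')
  k=m&(L[:,2]>14)&(L[:,2]<22); print('base',np.percentile(L[k],[.5,50,99.5],axis=0).round(1).tolist())
  P3=cloud(c); I=c['pixels'].astype(int); bl=(I[...,2]>110)&(I[...,0]<60)&(P3[...,2]>.02)&(abs(P3[...,1]-.12)<.1)
  print('blue',np.percentile(P3[bl],[2,50,98],axis=0).round(3).tolist() if bl.any() else '')
E
```

```text
t racktop 893 [[-25.8, -94.1, 18.6], [-2.5, -1.7, 22.4], [25.9, 93.7, 24.9]]
-58 53 [[-11.8, -72.8, 62.6], [1.0, -58.2, 68.8], [11.6, -43.8, 71.5]]
0 68 [[-12.0, -20.2, 61.7], [0.7, -1.2, 68.2], [11.6, 19.4, 71.7]]
58 50 [[-11.7, 47.9, 60.4], [0.0, 57.3, 67.2], [11.8, 67.5, 71.7]]
t lampTop 1043 [[-38.7, 56.9, 108.4], [0.0, 94.0, 114.1], [38.0, 130.3, 117.7]]
t detTop 708 [[-30.9, -123.8, 108.8], [-0.0, -93.6, 113.3], [32.5, -65.8, 117.4]]
ybar hist [(-70, 29), (-66, 30), (-62, 27), (-58, 75), (-54, 1), (42, 1), (46, 29), (50, 24), (54, 2)]
barL 56 [[-17.5, 46.0, 90.9], [-1.8, 49.6, 102.2], [17.4, 54.1, 105.6]]
barD 162 [[-20.6, -67.2, 72.4], [-0.9, -58.6, 96.2], [20.4, -54.1, 105.0]]
base [[-49.6, -135.6, 14.3], [-6.8, -13.5, 18.4], [50.2, 144.6, 21.9]]
blue [[0.599, 0.085, 0.029], [0.616, 0.096, 0.06], [0.637, 0.119, 0.064]]
s racktop 627 [[-27.1, -94.7, 18.2], [-14.7, 37.5, 21.4], [24.1, 93.9, 24.3]]
-58 94 [[-13.0, -75.2, 60.4], [-0.1, -55.4, 64.7], [10.9, -43.8, 68.7]]
0 121 [[-13.0, -21.9, 60.4], [-2.0, 0.0, 64.9], [10.5, 19.3, 68.5]]
58 93 [[-13.2, 46.5, 60.3], [-1.7, 58.6, 65.1], [11.3, 66.9, 68.1]]
s lampTop 296 [[-40.6, 59.4, 108.3], [-7.3, 103.0, 113.0], [37.2, 130.1, 116.3]]
s detTop 142 [[-33.3, -122.8, 108.3], [-2.9, -88.5, 112.5], [29.6, -66.4, 114.3]]
ybar hist [(-74, 13), (-70, 37), (-66, 11), (-62, 52), (-58, 42), (-54, 10)]
barL 0 
barD 165 [[-20.8, -70.7, 66.5], [-4.4, -59.3, 89.2], [20.8, -52.6, 105.1]]
base [[-51.8, -137.1, 14.2], [-35.4, 34.2, 17.6], [45.9, 145.0, 21.5]]
blue [[0.6, 0.083, 0.057], [0.617, 0.096, 0.059], [0.635, 0.11, 0.061]]
```

```bash
python3 -m jog '[[13,-15,0,-0.33],[27,-30,0,-0.66],[40,-46,0,-1.0],[53.7,-61,0,-1.316],[53.7,-61,0,-1.316],[53.7,-61,0,-1.316],[53.7,-61,0,-1.316],[53.7,-61,0,-1.316],[53.7,-61,0,-1.316],[53.7,-61,0,-1.316],[53.7,-61,0,-1.316],[53.7,-61,0,-1.316],[53.7,-61,0,-1.316],[53.7,-61,0,-1.316],[53.7,-61,0,-1.316],[53.7,-61,0,-1.316],[53.7,-61,0,-1.316],[53.7,-61,0,-1.316],[53.7,-61,0,-1.316],[53.7,-61,0,-1.316]]' -1
python3 -m jog '[[0,0,0,0],[0,0,0,0],[0,0,0,0],[0,0,0,0]]'
cat >> h.py <<'E'
def fray(c,u,v):
    x,y=u-c['cx'],v-c['cy']; r=np.hypot(x,y); th=r/c['f']
    k=np.sin(th)/max(r,1e-9); return c['pose'][:3,3],c['pose'][:3,:3]@np.array([x*k,y*k,np.cos(th)])
def fproj(c,p):
    q=c['pose'][:3,:3].T@(np.asarray(p)-c['pose'][:3,3]); th=np.arctan2(np.hypot(q[0],q[1]),q[2]); a=np.arctan2(q[1],q[0])
    return c['cx']+c['f']*th*np.cos(a), c['cy']+c['f']*th*np.sin(a)
def tool():
    from scipy.spatial.transform import Rotation as R
    o=bot.get_obs(); return o, R.from_quat(np.roll(o['tool_rot'],-1)).as_matrix()
E
python3 - <<'E'
from h import *
import pickle
c=cam('wrist'); pickle.dump(c,open('w1.pkl','wb'))
o,R=tool(); print(o['t'],o['eef_pos'],o['q'].round(2) if hasattr(o['q'],'round') else o['q'],R.round(4).tolist(), np.degrees(np.arctan2(R[1,1],R[0,1])))
print(c['f'],c['cx'],c['cy'],c['pose'].round(3).tolist())
cv2.imwrite('pics/w1.png',c['pixels'][:,:,::-1])
print(fproj(c,[.5085,.185,.068]))
E
```

```text
t: 1.77
eef_pos: [0.5081, 0.1908, 0.2314]
tool_rot: [-0.001, 0.625, 0.78, 0.001]
contact_force: [-0.1, 0.5, 0.3]
gripper_width: 1.003
grasp_force: 0.0
t: 2.1
eef_pos: [0.5082, 0.1833, 0.231]
tool_rot: [0.0, 0.628, 0.778, -0.001]
contact_force: [-0.3, -0.8, 0.3]
gripper_width: 1.001
grasp_force: 0.0
2.15 [0.50827637 0.18327745 0.23112983] [ 0.07  0.33 -0.65  1.84  0.23  1.05 -0.46] [[-0.2109, 0.9775, -0.0002], [0.9775, 0.2109, -0.0011], [-0.0011, -0.0005, -1.0]] 12.17796420760997
297.3186396354542 254.35417168770243 191.09201368011907 [[0.977, 0.203, 0.062, 0.492], [0.212, -0.934, -0.288, 0.257], [-0.001, 0.295, -0.956, 0.373], [0.0, 0.0, 0.0, 1.0]]
(np.float64(254.9082085689413), np.float64(173.00844500138777))
```

View pics/w1.png

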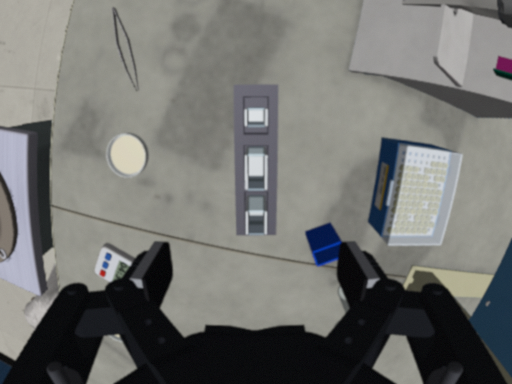

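The wrist view shows the rack upright at columns 235–278. The longest cell is the middle one, with its rim at about (245–268, 147–190), and the blue decoy is at (324,244), off to the side. I'll refine the cell centre from this second viewpoint.

```bash
cat >> h.py <<'E'
def fcloud(c):
    v,u=np.mgrid[:384,:512].astype(float); x,y=u-c['cx'],v-c['cy']; r=np.hypot(x,y)+1e-9; t=np.tan(np.minimum(r/c['f'],1.4))/r
    z=c['depth']; p=np.stack([x*t*z,y*t*z,z],-1)
    return p@c['pose'][:3,:3].T+c['pose'][:3,3]
E
python3 - <<'E'
from h import *
import pickle
c=pickle.load(open('w1.pkl','rb')); P=fcloud(c)[80:240,228:285]
m=(P[...,2]>.017)&(P[...,2]<.026); print(cv2.minAreaRect((P[m][:,:2]*1000).astype(np.float32)),np.median(P[m][:,2]))
m=(P[...,2]>.058)&(P[...,2]<.075)
n,l,st,ce=cv2.connectedComponentsWithStats(m.astype(np.uint8),connectivity=8)
for i in range(1,n):
  if st[i,4]>15: print(st[i],cv2.minAreaRect((P[l==i][:,:2]*1000).astype(np.float32)),np.percentile(P[l==i][:,2],[50,90]))
# bright rim: rows/cols at the middle cell, cast on z=.068
I=c['pixels'].astype(int).min(-1)
print('cols row155-165',I[155:166,238:275].mean(0).astype(int).tolist()); print('rows col 254-258',I[138:200,254:259].mean(1).astype(int).tolist())
for u,v in [(245,165),(268,165),(256,147),(256,190)]:
  o,d=fray(c,u,v); print(u,v,(o+d*(.068-o[2])/d[2]).round(4))
E
```

```text
((509.1706848144531, 186.17095947265625), (52.6229133605957, 189.58477783203125), 12.46780776977539) 0.021856587992346688
[ 16  28  24  20 231] ((496.6994934082031, 242.121337890625), (23.591249465942383, 19.77429962158203), 12.251115798950195) [0.06749292 0.06857252]
[ 17  73  23  38 344] ((509.57867431640625, 186.0330810546875), (23.692047119140625, 39.92280960083008), 11.987552642822266) [0.06748361 0.06858892]
[ 18 128  21  27 302] ((521.791015625, 129.56509399414062), (22.681438446044922, 29.36875343322754), 12.447778701782227) [0.06640736 0.06804816]
cols row155-165 [100, 99, 100, 99, 96, 93, 130, 182, 183, 146, 148, 192, 209, 211, 210, 209, 209, 209, 209, 209, 209, 209, 209, 207, 190, 155, 152, 184, 186, 149, 107, 95, 97, 99, 98, 98, 97]
rows col 254-258 [100, 100, 100, 100, 100, 99, 95, 85, 81, 92, 112, 126, 130, 130, 133, 151, 175, 191, 199, 209, 214, 213, 213, 213, 213, 213, 212, 213, 213, 212, 212, 212, 211, 212, 212, 212, 205, 177, 126, 85, 67, 58, 58, 67, 75, 77, 78, 77, 77, 86, 115, 135, 126, 102, 90, 90, 87, 83, 91, 109, 124, 128]
245 165 [0.4965 0.1913 0.068 ]
268 165 [0.5201 0.1964 0.068 ]
256 147 [0.5037 0.2124 0.068 ]
256 190 [0.5136 0.1669 0.068 ]
```

```bash
python3 -m jog '[[0.1,0.15,3,0],[0.1,0.15,6,0],[0.1,0.15,9,0],[0.1,0.15,11,0],[0.1,0.15,11,0],[0.1,0.15,11,0],[0.1,0.15,11,0],[0.1,0.15,11,0]]'
python3 - <<'E'
from h import *
o,R=tool(); d=np.array([.5096,.1860,.034])-o['eef_pos']; print(o['eef_pos'],R.T@d*100,np.degrees(np.arctan2(R[1,1],R[0,1])))
E
```

```text
t: 2.82
eef_pos: [0.5107, 0.1867, 0.1231]
tool_rot: [0.001, 0.627, 0.779, 0.001]
contact_force: [0.1, -0.1, 0.5]
gripper_width: 1.001
grasp_force: 0.0
[0.5107496  0.1866625  0.12314174] [-0.04240667 -0.15401806  8.91372996] 12.278730593834174
```

```bash
python3 -m jog '[[0,-0.1,2,0],[0,-0.1,4,0],[0,-0.1,6,0],[0,-0.1,7.5,0],[0,-0.1,8.8,0],[0,-0.1,8.8,0],[0,-0.1,8.8,0],[0,-0.1,8.8,0],[0,-0.1,8.8,0]]'
python3 - <<'E'
from h import *
o,R=tool(); d=np.array([.5096,.1860,.034])-o['eef_pos']; print(o['eef_pos'],R.T@d*100,np.degrees(np.arctan2(R[1,1],R[0,1])),o['contact_force'])
c=cam('wrist'); cv2.imwrite('pics/w2.png',cv2.resize(c['pixels'][120:384,60:440,::-1],(760,528)))
E
```

```text
t: 3.57
eef_pos: [0.5095, 0.1866, 0.0345]
tool_rot: [0.001, 0.627, 0.779, 0.001]
contact_force: [-0.1, -0.9, 0.8]
gripper_width: 1.0
grasp_force: 0.0
[0.50949009 0.18663863 0.03454696] [-0.06475514 -0.00299316  0.0546686 ] 12.30605534619246 [-0.09260186 -0.93083945  0.82494021]
```

View pics/w2.png

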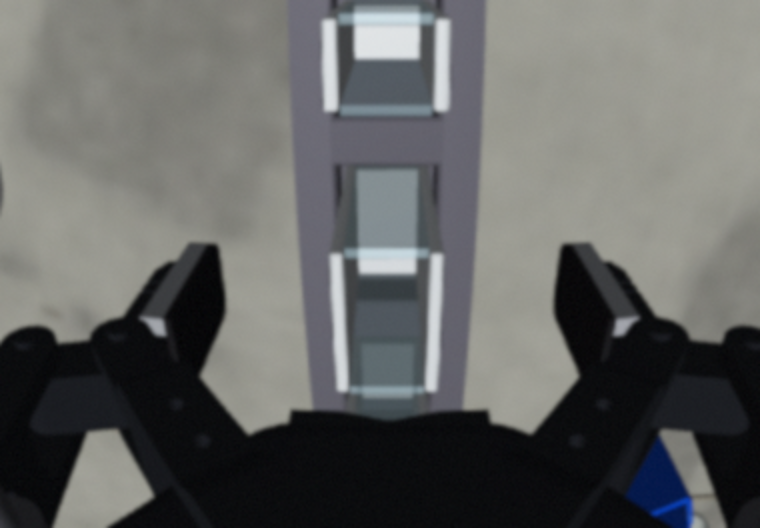

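The fingers straddle the long cell (frosted walls at crop x 338 and 435, y 250–390), with clearance on both sides. I'll close gently.

```bash
python3 -m jog '[[0,0,0,0],[0,0,0,0],[0,0,0,0],[0,0,0,0],[0,0,0,0],[0,0,0,0],[0,0,0,0],[0,0,0,0],[0,0,0,0],[0,0,0,0],[0,0,0,0],[0,0,0,0]]' 1 35
python3 -m jog '[[0,0,-0.1,0],[0,0,-0.3,0],[0,0,-0.6,0],[0,0,-1,0],[0,0,-1.5,0],[0,0,-2,0],[0,0,-2.6,0],[0,0,-3.2,0],[0,0,-3.8,0],[0,0,-4.4,0],[0,0,-5,0],[0,0,-5.4,0],[0,0,-5.7,0],[0,0,-5.9,0],[0,0,-6,0],[0,0,-6,0],[0,0,-6,0],[0,0,-6,0]]'
python3 - <<'E'
from h import *
o,R=tool(); print(o['eef_pos'],np.degrees(np.arctan2(R[1,1],R[0,1])))
c=cam('wrist'); s=cam('side'); import pickle; pickle.dump((c,s),open('lift.pkl','wb'))
out=np.hstack([cv2.resize(c['pixels'][150:384,150:360,::-1],(400,446)),cv2.resize(s['pixels'][170:290,170:278,::-1],(400,446))])
cv2.imwrite('pics/w3.png',out)
E
```

```text
t: 4.62
eef_pos: [0.5086, 0.1863, 0.0334]
tool_rot: [0.0, 0.627, 0.779, 0.0]
contact_force: [-0.3, 0.3, 2.6]
gripper_width: 0.277
grasp_force: 37.2
t: 6.12
eef_pos: [0.5083, 0.1861, 0.093]
tool_rot: [-0.0, 0.627, 0.779, -0.0]
contact_force: [0.4, 0.1, -1.6]
gripper_width: 0.275
grasp_force: 36.7
[0.5083473  0.18614096 0.09301378] 12.31922213761596
```

View pics/w3.png

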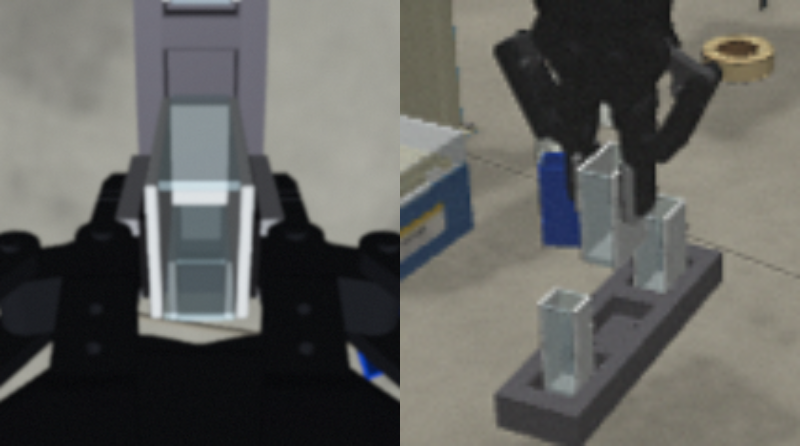

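The cell is lifted upright between the pads, and the other two cells still stand in the rack. I'll measure the held cell in the tool frame next.

```bash
python3 - <<'E'
from h import *
import pickle
c,s=pickle.load(open('lift.pkl','rb')); o,R=tool(); T=o['eef_pos']
for n,P,I in (('wrist',fcloud(c),c['pixels']),('side',cloud(s),s['pixels'])):
  Q=(P-T)@R*1000   # tool frame
  I=I.astype(int).min(-1)
  m=(abs(Q[...,1])<13)&(abs(Q[...,0])<30)&(Q[...,2]>-50)&(Q[...,2]<50)&(c['depth']>0 if n=='wrist' else s['depth']>0)
  print(n,m.sum(),np.percentile(Q[m],[1,5,50,95,99],axis=0).round(1).tolist())
  k=m&(Q[...,2]<-25); print('  rim',k.sum(),np.percentile(Q[k],[2,50,98],axis=0).round(1).tolist() if k.any() else '')
# rim by rays: window rim lines in crop (y 185 and 317, x 200)-> full px
z=T[2]+.0346
for u,v in [(150+200*.525,150+183*.5247),(150+200*.525,150+318*.5247),(150+146*.525,150+250*.5247),(150+254*.525,150+250*.5247)]:
  oo,d=fray(c,u,v); p=oo+d*(z-oo[2])/d[2]; print(((p-T)@R*1000).round(1))
E
```

```text
wrist 6433 [[-19.3, -12.5, -37.7], [-18.7, -11.2, -35.4], [1.0, 0.0, -20.5], [19.6, 11.3, 20.5], [19.8, 12.5, 22.4]]
  rim 2714 [[-19.4, -12.6, -37.8], [4.0, -0.4, -33.7], [19.6, 12.6, -25.5]]
side 422 [[-22.2, -12.9, -44.2], [-20.1, -12.7, -35.1], [15.2, -1.5, -9.4], [18.2, 10.8, 23.0], [19.1, 12.6, 25.0]]
  rim 115 [[-21.3, -12.6, -45.7], [7.8, 8.0, -31.8], [17.8, 12.9, -25.2]]
[ 19.1   0.4 -34.6]
[-19.2   0.5 -34.6]
[  1.5 -11.9 -34.6]
[  1.5  12.8 -34.6]
```

```bash
python3 -m jog '[[0,0,-0.1,0],[0,0,-0.4,0],[0,0,-0.8,0],[0,0,-1.4,0],[0,0,-2.1,0],[0,0,-2.9,0],[0,0,-3.8,0],[0,0,-4.7,0],[0,0,-5.6,0],[0,0,-6.5,0],[0,0,-7.4,0],[0,0,-8.2,0],[0,0,-9,0],[0,0,-9.7,0],[0,0,-10.3,0],[0,0,-10.7,0],[0,0,-10.9,0],[0,0,-11,0]]'
python3 -m jog '[[-0.1,0,0,0],[-0.3,-0.1,0,0],[-0.7,-0.1,0,0],[-1.3,-0.2,0,0],[-2,-0.3,0,0],[-2.8,-0.4,0,0],[-3.7,-0.6,0,0],[-4.7,-0.7,0,0],[-5.9,-0.9,0,0],[-7.1,-1.1,0,0],[-8.4,-1.3,0,0],[-9.8,-1.6,0,0],[-11.3,-1.8,0,0],[-12.8,-2,0,0],[-14.4,-2.3,0,0],[-16.1,-2.5,0,0],[-17.7,-2.8,0,0],[-19.4,-3.1,0,0],[-21.1,-3.3,0,0],[-22.8,-3.6,0,0]]'
python3 -m jog '[[-1.7,-0.3,0,0.01],[-3.4,-0.5,0,0.02],[-5.1,-0.8,0,0.03],[-6.7,-1.1,0,0.045],[-8.4,-1.3,0,0.06],[-10,-1.6,0,0.075],[-11.5,-1.8,0,0.09],[-13,-2,0,0.1],[-14.4,-2.3,0,0.11],[-15.7,-2.5,0,0.12],[-16.9,-2.7,0,0.13],[-18.1,-2.8,0,0.14],[-19.1,-3,0,0.15],[-20,-3.1,0,0.16],[-20.8,-3.3,0,0.165],[-21.5,-3.4,0,0.17],[-22.1,-3.5,0,0.175],[-22.5,-3.5,0,0.178],[-22.7,-3.6,0,0.179],[-22.8,-3.6,0,0.179]]'
python3 -m jog '[[0,0,0,0],[0,0,0,0],[0,0,0,0],[0,0,0,0]]'
cat > gap.py <<'E'
from h import *
import pickle
o,R=tool(); T=o['eef_pos']; print(o['t'],T,np.degrees(np.arctan2(R[1,1],R[0,1])),R[:,2].round(4))
b=np.radians(2.06); tgt=np.array([.535+.0045*np.sin(b),-.2745,.0802])
print('shift cm',(R.T@(tgt-T)*100).round(2))
c=cam('wrist'); pickle.dump(c,open('w4.pkl','wb'))
P=fcloud(c); Q=(P-T)@R*1000
m=(abs(Q[...,1])<13)&(abs(Q[...,0])<30)&(Q[...,2]>-50)&(Q[...,2]<50); print('cell',np.percentile(Q[m],[1,50,99],axis=0).round(1).tolist())
fx=np.array([np.cos(b),np.sin(b)]); fy=np.array([-fx[1],fx[0]]); p0=np.array([.535,-.27])
L=np.dstack([(P[...,:2]-p0)@fx,(P[...,:2]-p0)@fy,P[...,2]])*1000
for nm,lo,hi in (('lampTop',0,150),('detTop',-150,-30)):
  k=(L[...,2]>108)&(L[...,2]<118)&(abs(L[...,0])<60)&(L[...,1]>lo)&(L[...,1]<hi)&~m
  if k.sum()>30: print(nm,k.sum(),np.percentile(L[k],[1,50,99],axis=0).round(1).tolist(),cv2.minAreaRect((L[k][:,:2]).astype(np.float32)))
for lo,hi in ((20,56),(-63,-30)):
  k=(L[...,2]>64)&(L[...,2]<106)&(abs(L[...,0])<24)&(L[...,1]>lo)&(L[...,1]<hi)
  if k.sum()>20: print('bar',k.sum(),np.percentile(L[k],[2,50,98],axis=0).round(1).tolist())
E
python3 gap.py; python3 - <<'E'
from h import *
import pickle
c=pickle.load(open('w4.pkl','rb')); s=cam('side')
cv2.imwrite('pics/w4.png',np.hstack([c['pixels'][:,80:430,::-1],cv2.resize(s['pixels'][90:220,260:379,::-1],(350,384))]))
E
```

```text
t: 7.72
eef_pos: [0.5086, 0.1862, 0.2035]
tool_rot: [0.0, 0.627, 0.779, 0.0]
contact_force: [-0.7, -0.3, -1.1]
gripper_width: 0.279
grasp_force: 36.7
t: 9.38
eef_pos: [0.5219, -0.0461, 0.2034]
tool_rot: [0.0, 0.627, 0.779, -0.0]
contact_force: [-0.7, 1.3, 0.1]
gripper_width: 0.278
grasp_force: 36.7
t: 11.05
eef_pos: [0.5354, -0.2748, 0.2033]
tool_rot: [-0.0, 0.694, 0.72, 0.0]
contact_force: [-0.0, 0.0, -1.3]
gripper_width: 0.277
grasp_force: 36.7
t: 11.38
eef_pos: [0.5356, -0.2742, 0.2034]
tool_rot: [0.0, 0.694, 0.72, 0.0]
contact_force: [0.3, -0.2, -0.7]
gripper_width: 0.274
grasp_force: 36.7
11.3833 [ 0.53555958 -0.27423044  0.20337793] 2.097986290804797 [ 1.e-04  1.e-04 -1.e+00]
shift cm [-0.03 -0.04 12.32]
cell [[-19.3, -12.5, -37.6], [1.1, -0.0, -20.4], [19.9, 12.5, 22.4]]
lampTop 9161 [[-38.2, 57.5, 109.0], [0.1, 92.8, 113.6], [38.5, 129.4, 116.4]] ((0.4180564880371094, 93.74005126953125), (74.36433410644531, 79.91303253173828), 89.77490234375)
bar 522 [[-16.9, 45.1, 89.7], [0.1, 50.6, 101.5], [17.9, 55.4, 104.5]]
```

View pics/w4.png

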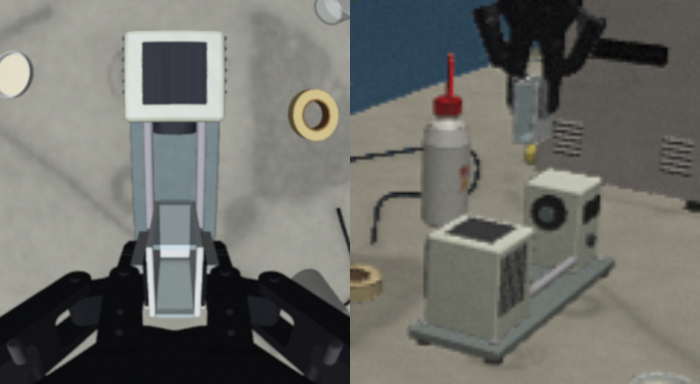

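The wrist view shows the held cell square above the gap, with the lamp barrel at (175,127) dead ahead and x centred to within about 0.5 mm. The side view agrees. I'll lower it smoothly.

```bash
python3 -m jog '[[0,0,0.1,0],[0,0,0.4,0],[0,0,0.8,0],[0,0,1.3,0],[0,0,2,0],[0,0,2.7,0],[0,0,3.5,0],[0,0,4.4,0],[0,0,5.3,0],[0,0,6.2,0],[0,0,7.1,0],[0,0,8,0],[0,0,8.8,0],[0,0,9.6,0],[0,0,10.3,0],[0,0,11,0],[0,0,11.5,0],[0,0,12,0],[0,0,12.2,0],[0,0,12.3,0]]'
python3 -m jog '[[0,0,0,0],[0,0,0,0],[0,0,0,0],[0,0,0,0],[0,0,0,0],[0,0,0,0]]'
python3 gap.py; python3 - <<'E'
from h import *
c=cam('wrist'); s=cam('side'); t=cam('top')
T=tool()[0]['eef_pos']; R=tool()[1]
Q=(cloud(s)-T)@R*1000; m=(abs(Q[...,1])<14)&(abs(Q[...,0])<25)&(Q[...,2]>-38)&(Q[...,2]<32)&(s['depth']>0); print('side cell',np.percentile(Q[m],[1,50,99],axis=0).round(1))
cv2.imwrite('pics/w5.png',np.hstack([c['pixels'][:,80:430,::-1],cv2.resize(s['pixels'][90:220,260:379,::-1],(350,384))]))
E
```

```text
t: 13.15
eef_pos: [0.5355, -0.2746, 0.08]
tool_rot: [-0.0, 0.694, 0.72, -0.0]
contact_force: [-0.9, -0.3, -0.3]
gripper_width: 0.277
grasp_force: 36.7
t: 13.65
eef_pos: [0.5356, -0.2747, 0.0805]
tool_rot: [0.0, 0.694, 0.72, 0.0]
contact_force: [-0.1, -0.3, -1.2]
gripper_width: 0.277
grasp_force: 36.7
13.65 [ 0.53556994 -0.27472353  0.08048783] 2.059596423632205 [ 3.e-04 -2.e-04 -1.e+00]
shift cm [ 0.02 -0.04  0.03]
cell [[-19.3, -12.5, -37.8], [1.3, -0.1, -20.5], [19.9, 12.5, 22.4]]
lampTop 28846 [[-37.5, 6.8, 109.4], [0.3, 83.1, 113.9], [38.0, 110.9, 116.5]] ((0.17139816284179688, 57.5806770324707), (79.8516845703125, 115.03719329833984), 0.09307081997394562)
bar 1872 [[-17.0, 45.4, 91.0], [0.3, 50.3, 101.9], [17.1, 55.2, 104.5]]
bar 594 [[-16.6, -55.8, 79.6], [0.9, -54.7, 84.9], [18.2, -53.6, 91.0]]
side cell [[-22.1 -13.8 -37.6]
 [ 11.2   0.1 -25.4]
 [ 20.3  13.8  23.6]]
```

View pics/w5.png

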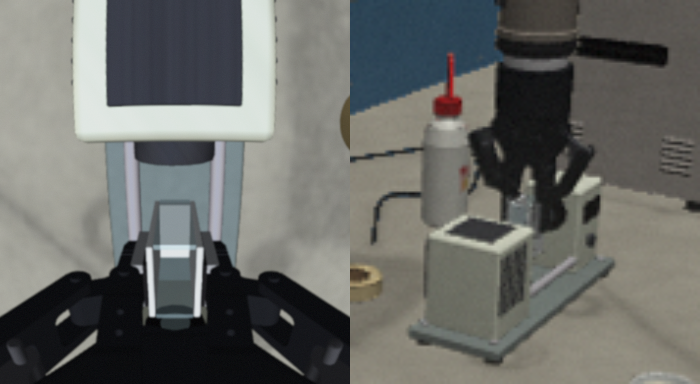

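The cell sits midway between the barrels (lamp barrel end +45.4 mm, detector −54.6 mm, target −4.5 mm), square to the beam, at a height of about 85 mm and touching nothing.

```bash
python3 -c "
from station import bot
print(bot.hand_in())"
```

```text
the job is handed in; nothing more can be done
None
```

The job is handed in at about 14 s: the longest cell is held by its frosted faces, upright and square in the beam, within about 1 mm of midway by my measurements, with the photometer untouched and the other two cells left in the rack.

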